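# Take the masking tape off its stand and hold it over the drawing

## Task

Slide the tan roll of masking tape up off its spindle and hold it in the gripper over the middle of the drawing pad, about 12 cm above the paper, so that I can peel a strip from it. Keep it level all the way, do not drop it or set it down, and leave the blue roll, ink jar, eraser and marker where they are. Finish while still holding the roll steady and level in the air: do not let go.

Things in the scene. Friction and masses are not known exactly. Their poses are not given: they have to be found in the camera images.
- tan_roll_mid (a point): Centre (half-way up, on the axis) of the loose tan roll of masking tape to be taken: outer diameter 56 mm, 24 mm tall, brown core with a 26 mm bore, about 60 g. Axis z is the roll's axis, vertical at the start. It sits round the spindle of its stand, loose on it, its underside 40 mm and its centre 52 mm above the desk. It is stiff and can be gripped across its outer diameter from any side.
- tan_roll: The same roll; origin at the centre of its underside, z along its axis.
- stand_tan: Fixed stand that carries the tan roll; origin on the desk on the spindle's axis, z up. Black base disc of 100 mm diameter, 10 mm thick; grey shoulder of 38 mm diameter from 10 to 40 mm height, on which the roll rests (the fingers may reach down beside it); then an aluminium spindle of 22 mm diameter up to 80 mm above the desk, its top 6 mm tapered. The tan and blue stands are alike and their places vary.
- stand_tan_tip (a point): Top of the spindle on which the tan roll sits, on its axis, 80 mm above the desk. The roll's underside must pass above it to come free.
- stand_blue: Fixed stand that carries the blue roll, same make and sizes as the other; origin on the desk on the spindle's axis, z up.
- blue_roll_mid (a point): Centre of the loose blue tape roll on the other stand, same sizes as the tan one, centre 52 mm above the desk. Leave alone.
- pad_middle (a point): Middle of the paper on the drawing pad, on its upper face, 8 mm above the desk. The pad is fixed: cream paper with a pencil sketch and a black border all round, the only such sheet, 297 mm along its x by 210 mm along its y, z up; its place and yaw vary, and it may lie left, right or between the stands.
- ink_jar_mid (a point): Centre of a loose amber ink jar with black cap, 42 mm diameter, 55 mm tall, standing beyond the blue stand. Leave alone.
- eraser_mid (a point): Centre of a loose white eraser in a brown sleeve, 45 x 22 x 13 mm, lying beyond the tan stand. Leave alone.
- marker_mid (a point): Centre of a loose black marker pen, 140 mm long (its x), 15 mm square, lying on the pad across its far end. Leave alone.
There are look-alikes about, which are no part of the job. What is shaped like the tan_roll but black or green is not meant. Leave any pink look-alike of the stand_blue alone.

How it is judged:
By the outcome, as a careful person would: the job done as asked, in the order asked, and still so for the second after the job is handed in, while the arm keeps its last pose, push and grip.
It also fails if it takes over 50 s, if anything falls off the work surface, if the arm or the gripper's body presses on something with over 40 N, if the wrist force passes 120 N, or if a joint passes its speed limit or range.

## Robot

A 6-joint arm with a two-finger parallel gripper is mounted at the origin on the work surface. World frame = base frame: x ahead of the robot, y to its left, z up, the work surface at z = 0. Lengths are in m, angles in degrees, forces in N, time in s.
With the tool pointing down it reaches from about 0.35 to 0.925 m from the base axis. Payload 6.4 kg.
Tool frame: the origin (TCP) lies at the very end of the fingers, on their centre line; the grasp point (between the pads) lies 19 mm behind it; z points along the fingers, y is the line along which they close (so a half turn about z gives the same grasp; the last joint's range is limited). The gripper opens to 85 mm and grips with 20 to 120 N. Pads are 22 mm wide; open, the fingers measure 114 mm over their backs; the gripper's body (76 mm by 85 mm) begins 54 mm behind the grasp point. The pads swing forward as they close: fully open they stand 13 mm farther back than shut.
Start: joints at [-76.324, 14.043, 89.255, -0, 76.702, -9.975], TCP at [0.261, -0.595, 0.231] pointing down, gripper open.
Joint ranges: [-179.41, 179.41], [-58.25, 129.5], [7.25, 145.43], [-54.29, 234.29], [11.92, 165.04], [-157.13, 157.13]. Speed limits (degrees/s): [147.25, 147.25, 180, 180, 180, 180].

## Interface

Orientations are given as a 3x3 rotation matrix whose columns are the frame's x, y, z axes.
In Python, from station import ctrl, optics, find_in, cut_out gives the robot as it stands.
- The arm moves only by the tool drive_tool, never from a script. Its argument "steps" is text: rows parted by semicolons, each of 4 numbers parted by spaces: the shift along the tool's x, y, z in m, then the turn about the tool's z in rad. In form: x y z spin; .... A call has 1 to 5 rows; each row shifts and turns the commanded pose from where the row before left it, along the tool's axes as they then stand; what a row does not reach is not made up. A row lasts 1/8 s, in which the tool goes at most 62.5 mm and 10.7 degrees, less where a joint would pass 70% of its speed; a pose out of reach is approached as far as the arm can. A call is refused whole if a number of a shift passes 0.0625 or a number of a turn 0.188, either way. A call with a gripper value outside its range is refused whole. "grip" is the opening, from 0 (shut) to 1 (fully open), set as the call begins (left out, the last holds). The fingers move at their own pace and stop on an object; the grip force is fixed at half the most. Time passes only in rows, so rows that do not move let the fingers close. It gives the time, the measured TCP pose, the force, the opening and the grip force at its end, in the units of the state.
- ctrl.read_state(): the state, without advancing time (a new reading comes with each control period).
- optics.camera(name): name is "scene" or "top"; returns the picture (420x560x3 uint8, blue, green, red); there is no depth.
- optics.camera_model(name): a dict with "intrinsics" (3x3 intrinsics, pixels), "extrinsics" (4x4, takes a point from camera to world coordinates). Camera axes: x right, y down, z forward; pixel columns grow to the right and rows downward; lengths in m; the calibration is good to about 2 mm. A picture is of the moment at which its call begins. camera_model takes no time and is no camera call.
- ctrl.close_job(): hands the job in; it is judged then, once.
Trained networks look in the newest picture that a camera, given by its name, has taken for a name from the list of things; names that differ only in an ending like _2 or _b are one class to them, and where a whole thing is asked for, a point or a joint stands for the part that bears it (a point fixed in the world has none). Each returns a list of dicts, best first, with "p" (0 to 1); they miss things now and then, are a little off and sometimes report something else, mostly with a low value. They report only what shows in the picture. A call takes as long as a camera call. They do not tell look-alikes from the thing itself.
- find_in(camera, label): "point" ([x, y, z] in m, in the coordinates of the camera as it stood for that picture, good to about 4 mm: the middle of the surface that is visible of it).
- cut_out(camera, label): "region" (420x560 bool, what is visible of it).
The state is a dict: "time_s": time; "qpos": joint angles; "dq": joint speeds; "joint_efforts": joint torques, N m; "position": TCP position; "tcp_rot": TCP orientation; "wrist_force": force on the tool from outside, world axes, zero at the start; "ft_torque": the same for the moment, N m; "finger_gap": finger opening in m; "grip_force": force on a finger pad.
Only numpy, scipy, OpenCV 4.12 (cv2) and the standard library are available. Lean on these libraries where they do the work, as an engineer would, in place of code of your own. Each camera call takes 0.05 s, during which the arm holds its last target. There are 200 camera calls.

## Working session

There is one attempt and no reset: what is moved stays moved. The work goes in short steps, Python scripts to look and compute and a tool call to move; the robot and the scene stay as the last step left them, time stands still between calls to the robot, and variables do not carry over. Pictures are saved under pics/ and viewed, at most 10 in all, crops included, and the job is handed in when it is done.

Besides the shell and the picture viewer there is one more tool, called after ">>>" as a command line: name --argument value ..., lists and objects as JSON in quotes. drive_tool: Moves the arm, as the interface text tells. Its arguments: {"type":"object","properties":{"steps":{"type":"string"},"grip":{"type":"number"}},"required":["steps"]}

```bash
mkdir -p pics
cat > h.py <<'E'
import numpy as np, cv2
from station import ctrl, optics, find_in, cut_out
def ray(cam,u,v,z):
    m=optics.camera_model(cam);K=np.array(m["intrinsics"]);T=np.array(m["extrinsics"])
    d=T[:3,:3]@np.linalg.solve(K,[u,v,1.]);o=T[:3,3];return o+d*(z-o[2])/d[2]
def pix(cam,p):
    m=optics.camera_model(cam);K=np.array(m["intrinsics"]);T=np.array(m["extrinsics"])
    q=K@(T[:3,:3].T@(np.array(p)-T[:3,3]));return q[:2]/q[2]
def world(cam,p):
    T=np.array(optics.camera_model(cam)["extrinsics"]);return T[:3,:3]@np.array(p)+T[:3,3]
E
python3 - <<'E'
from h import *
a=optics.camera("scene");b=optics.camera("top")
cv2.imwrite("pics/s.png",a);cv2.imwrite("pics/t.png",b)
for c in("scene","top"):
    print(c,np.round(np.array(optics.camera_model(c)["extrinsics"])[:3],2).tolist())
    for l in("tan_roll","stand_tan","pad_middle","marker_mid","ink_jar_mid","eraser_mid"):
        print(l,[(round(d["p"],2),np.round(world(c,d["point"]),3).tolist(),pix(c,world(c,d["point"])).round().tolist()) for d in find_in(c,l)[:4]])
s=ctrl.read_state();print(s["time_s"],np.round(s["position"],3),np.round(s["tcp_rot"],3).tolist())
E
```

```text
scene [[-0.84, 0.35, -0.41, 0.88], [0.54, 0.58, -0.61, 0.53], [0.02, -0.74, -0.68, 0.66]]
tan_roll [(0.81, [0.517, 0.249, 0.063], [361.0, 297.0]), (0.73, [0.605, 0.149, 0.025], [286.0, 292.0]), (0.62, [0.404, 0.263, 0.029], [408.0, 286.0])]
stand_tan [(0.86, [0.52, 0.259, 0.014], [358.0, 318.0])]
pad_middle [(0.57, [0.565, -0.013, 0.004], [259.0, 238.0])]
marker_mid [(0.55, [0.662, -0.008, 0.022], [220.0, 252.0])]
ink_jar_mid [(0.9, [0.568, -0.264, 0.037], [207.0, 167.0])]
eraser_mid [(0.96, [0.611, 0.241, 0.015], [312.0, 334.0])]
top [[-0.01, -1.0, 0.04, 0.44], [-1.0, 0.01, 0.02, -0.01], [-0.02, -0.04, -1.0, 1.41]]
tan_roll [(0.67, [0.595, 0.146, 0.023], [243.0, 164.0]), (0.65, [0.391, 0.259, 0.022], [201.0, 242.0]), (0.53, [0.5, 0.241, 0.066], [204.0, 200.0]), (0.22, [0.468, -0.292, 0.008], [411.0, 210.0])]
stand_tan [(0.68, [0.5, 0.236, 0.008], [210.0, 201.0])]
pad_middle [(0.62, [0.543, -0.036, 0.011], [313.0, 183.0])]
marker_mid [(0.77, [0.655, -0.018, 0.023], [306.0, 140.0])]
ink_jar_mid [(0.76, [0.562, -0.272, 0.051], [406.0, 173.0])]
eraser_mid []
0.7 [ 0.261 -0.595  0.231] [[0.916, 0.401, -0.0], [0.401, -0.916, 0.0], [0.0, -0.0, -1.0]]
```

View pics/s.png

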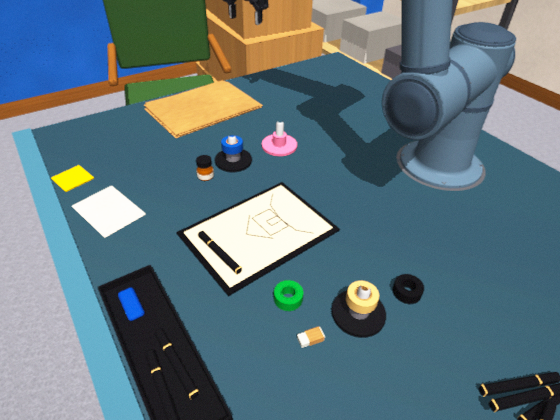

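View pics/t.png

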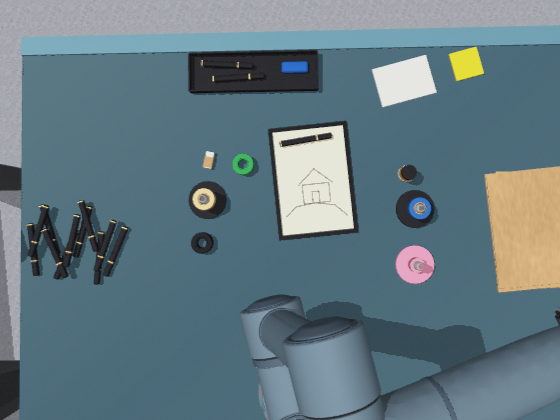

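The scene picture shows the tan roll at (361,297), with the green and black rings near it, and the pad around (260,235). In the top picture the tan roll is at (204,200) and the pad around (313,181). Next I'll get exact roll and pad centres.

Run:
```python
from h import *
for c in("scene","top"):
    im=optics.camera(c)
    hsv=cv2.cvtColor(im,cv2.COLOR_BGR2HSV)
    px,py=(361,297) if c=="scene" else (204,200)
    for d in cut_out(c,"tan_roll"):
        r=d["region"].astype(np.uint8);cs=max(cv2.findContours(r,0,1)[0],key=cv2.contourArea)
        (u,v),R=cv2.minEnclosingCircle(cs)
        if abs(u-px)+abs(v-py)<15:
            (eu,ev),ax,an=cv2.fitEllipse(cv2.convexHull(cs))
            x,y,w,h=cv2.boundingRect(cs)
            print(c,d["p"],"bbox",x,y,w,h,"ell",eu,ev,ax,"z.052",ray(c,x+w/2-.5,y+h/2-.5,.052).round(4),"ell .052/.064",ray(c,eu,ev,.052).round(4),ray(c,eu,ev,.064).round(4))
    for d in cut_out(c,"stand_tan")[:1]:
        r=d["region"].astype(np.uint8);cs=max(cv2.findContours(r,0,1)[0],key=cv2.contourArea)
        print("stand bbox",cv2.boundingRect(cs),d["p"])
    m=((hsv[...,1]<60)&(hsv[...,2]>150)).astype(np.uint8)
    m=cv2.morphologyEx(m,cv2.MORPH_CLOSE,np.ones((9,9)))
    n,l,st,ce=cv2.connectedComponentsWithStats(m)
    pu=(300,240) if c=="scene" else (325,200)
    k=l[pu[1],pu[0]];cs=max(cv2.findContours((l==k).astype(np.uint8),0,1)[0],key=cv2.contourArea)
    W=np.array([ray(c,*p[0],.008)[:2] for p in cv2.convexHull(cs)])*1000
    print("pad",k,st[k],cv2.minAreaRect(W.astype(np.float32)))
```

```text
scene 0.72 bbox 346 281 35 33 ell 362.0603942871094 296.9967041015625 (32.34547424316406, 35.26109313964844) z.052 [0.5063 0.2469 0.052 ] ell .052/.064 [0.5077 0.246  0.052 ] [0.515  0.2515 0.064 ]
stand bbox (331, 292, 54, 46) 0.89
pad 22 [ 184  186  148  101 7488] ((555.6536865234375, -33.35710144042969), (272.932861328125, 185.90614318847656), 5.164188385009766)
top 0.79 bbox 192 188 24 22 ell 203.65277099609375 198.39671325683594 (21.72736930847168, 23.741628646850586) z.052 [0.5042 0.2455 0.052 ] ell .052/.064 [0.5044 0.2451 0.052 ] [0.5039 0.2428 0.064 ]
stand bbox (189, 181, 38, 38) 0.67
pad 3 [ 273  125   81  111 7350] ((551.868896484375, -34.636444091796875), (273.8313903808594, 186.46188354492188), 5.16254186630249)
```

The two cameras agree within a few mm: roll axis at about (0.505, 0.244) and pad middle at about (0.554, -0.034), with sizes as given. I'll move above the roll first.

>>> drive_tool --steps "0.014 -0.017 0 0;0.028 -0.0335 0 0;0.028 -0.0335 0 0;0.028 -0.0335 0 0;0.028 -0.0335 0 0" --grip 1

```text
time_s: 1.62
position: [0.3159, -0.4052, 0.2314]
tcp_rot: [[0.916, 0.401, 0.0], [0.401, -0.916, -0.0], [0.0, 0.0, -1.0]]
wrist_force: [0.0, 0.4, -0.1]
finger_gap: 0.0854
grip_force: 0.0
```

>>> drive_tool --steps "0.028 -0.0335 0 0;0.028 -0.0335 0 0;0.028 -0.0335 0 0;0.028 -0.0335 0 0;0.028 -0.0335 0 0"

```text
time_s: 2.25
position: [0.3769, -0.1957, 0.2315]
tcp_rot: [[0.916, 0.401, 0.001], [0.401, -0.916, -0.0], [0.0, 0.001, -1.0]]
wrist_force: [0.7, 0.2, 0.6]
finger_gap: 0.0854
grip_force: 0.0
```

>>> drive_tool --steps "0.028 -0.0335 0 0;0.028 -0.0335 0 0;0.028 -0.0335 0 0;0.028 -0.0335 0 0;0.028 -0.0335 0 0"

```text
time_s: 2.88
position: [0.438, 0.0141, 0.2317]
tcp_rot: [[0.916, 0.401, 0.001], [0.401, -0.916, -0.0], [0.001, 0.001, -1.0]]
wrist_force: [0.8, 0.2, -0.2]
finger_gap: 0.0853
grip_force: 0.0
```

>>> drive_tool --steps "0.028 -0.0335 0 0;0.028 -0.0335 0 0;0.028 -0.0335 0 0;0.014 -0.0165 0 0;0 0 0 0"

```text
time_s: 3.5
position: [0.4805, 0.1601, 0.2313]
tcp_rot: [[0.915, 0.403, -0.0], [0.403, -0.915, -0.0], [-0.0, 0.0, -1.0]]
wrist_force: [-0.2, -0.2, 0.3]
finger_gap: 0.0856
grip_force: 0.0
```

>>> drive_tool --steps "0.019 -0.0225 0 0;0.019 -0.0225 0.02 0;0.0185 -0.022 0.03 0;0 0 0.02 0;0 0 0 0"

```text
time_s: 4.12
position: [0.5041, 0.2418, 0.1594]
tcp_rot: [[0.916, 0.4, -0.004], [0.4, -0.916, -0.001], [-0.004, -0.0, -1.0]]
wrist_force: [0.0, -0.4, 0.1]
finger_gap: 0.0858
grip_force: 0.0
```

Run:
```python
from h import *
a=optics.camera("scene");b=optics.camera("top")
o=np.hstack([cv2.resize(a[180:350,280:450],(400,400),interpolation=2),cv2.resize(b[150:250,150:250],(400,400),interpolation=2)])
cv2.imwrite("pics/c1.png",o)
s=ctrl.read_state();print(np.round(s["position"],4),np.round(s["tcp_rot"],3).tolist(),[pix("scene",s["position"]),pix("top",s["position"])])
```

```text
[0.5058 0.2422 0.1621] [[0.916, 0.4, 0.001], [0.4, -0.916, 0.0], [0.001, 0.0, -1.0]] [array([372.06517988, 253.95307896]), array([195.96619501, 195.67709832])]
```

View pics/c1.png

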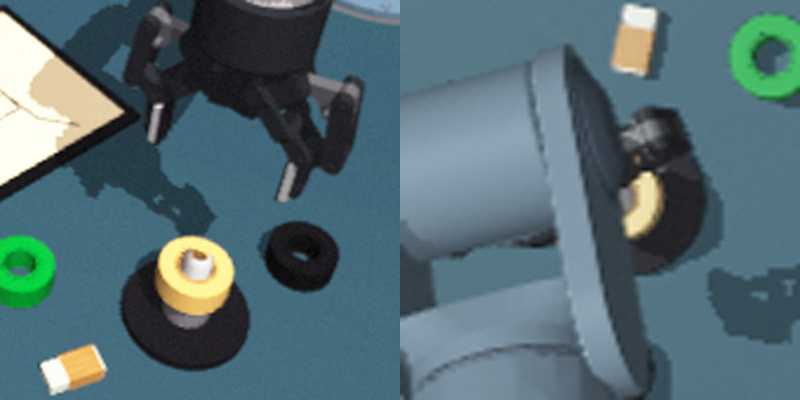

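The left crop shows the roll at about (196,275) and the finger tips straddling its axis, their midpoint near (219,168), as predicted. I'll check the axis with a silhouette fit.

Run:
```python
from h import *
from scipy.optimize import least_squares
a=optics.camera("scene")
hsv=cv2.cvtColor(a,cv2.COLOR_BGR2HSV)
m=((hsv[...,0]>12)&(hsv[...,0]<32)&(hsv[...,1]>80)&(hsv[...,2]>90)).astype(np.uint8)
w=np.zeros_like(m);w[272:322,336:390]=1;m*=w
cs=max(cv2.findContours(m,0,1)[0],key=cv2.contourArea);x,y,ww,hh=cv2.boundingRect(cs)
t=np.linspace(0,2*np.pi,90)
def sil(x0,y0):
    P=np.array([pix("scene",[x0+.028*np.cos(k),y0+.028*np.sin(k),z]) for z in(.04,.064) for k in t]);return np.r_[P.min(0),P.max(0)]
ob=np.array([x-.5,y-.5,x+ww-.5,y+hh-.5])
r=least_squares(lambda q:sil(*q)-ob,[.505,.244],diff_step=1e-3);print(ob,r.x,r.fun)
print("tip",ray("scene",364.2,287.1,.08), pix("scene",[*r.x,.08]))
for d in cut_out("scene","stand_tan")[:1]:
    print(cv2.boundingRect(d["region"].astype(np.uint8)))
Q=np.array([pix("scene",[r.x[0]+.05*np.cos(k),r.x[1]+.05*np.sin(k),.01]) for k in t]);print(Q.min(0),Q.max(0))
print(ctrl.read_state()["position"])
```

```text
[345.5 279.5 378.5 313.5] [0.50700542 0.24436201] [-0.4393579  -0.08934359  0.42739785  0.05043237]
tip [0.50786511 0.24520905 0.08      ] [364.24852677 286.55003831]
(331, 288, 55, 50)
[331.08195529 287.74958871] [385.69902402 333.9988146 ]
[0.50626376 0.24255216 0.16283981]
```

>>> drive_tool --steps "0.0005 -0.0015 0.03 0;0 0 0.035 0;0 0 0.03 0;0 0 0.02 0;0 0 0 0"

```text
time_s: 4.95
position: [0.5047, 0.2444, 0.0456]
tcp_rot: [[0.916, 0.401, -0.002], [0.401, -0.916, -0.0], [-0.002, -0.0, -1.0]]
wrist_force: [0.1, -0.9, 1.1]
finger_gap: 0.0855
grip_force: 0.0
```

Run:
```python
from h import *
optics.camera("top")
a=optics.camera("scene");cv2.imwrite("pics/c2.png",cv2.resize(a[220:350,290:450],(800,600),interpolation=2))
s=ctrl.read_state();print(np.round(s["position"],4),s["tcp_rot"],s["wrist_force"])
```

```text
[0.5063 0.2449 0.0476] [[ 9.16077478e-01  4.00996153e-01  2.03468705e-03]
 [ 4.00995992e-01 -9.16079669e-01  5.04307958e-04]
 [ 2.06616099e-03  3.53916190e-04 -9.99997803e-01]] [-0.07734413 -0.32020469  0.2747335 ]
```

View pics/c2.png

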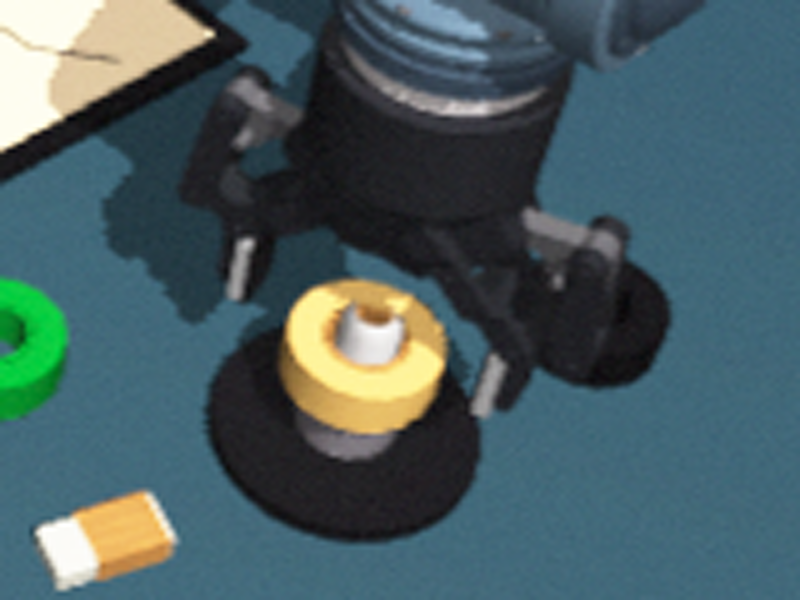

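The tips (235,295) and (485,412) straddle the roll, whose top centre is near (363,345), so it is well centred. I'll go down the rest of the way and close.

>>> drive_tool --steps "0 0 0.012 0;0 0 0.007 0;0 0 0 0;0 0 0 0;0 0 0 0"

```text
time_s: 5.68
position: [0.5055, 0.2448, 0.0276]
tcp_rot: [[0.916, 0.401, 0.0], [0.401, -0.916, 0.0], [0.0, 0.0, -1.0]]
wrist_force: [0.6, -0.3, -0.1]
finger_gap: 0.0854
grip_force: 0.0
```

>>> drive_tool --steps "0 0 0 0;0 0 0 0;0 0 0 0;0 0 0 0;0 0 0 0" --grip 0

```text
time_s: 6.3
position: [0.5058, 0.2449, 0.0278]
tcp_rot: [[0.916, 0.401, 0.001], [0.401, -0.916, 0.0], [0.001, 0.0, -1.0]]
wrist_force: [0.1, -0.5, 4.5]
finger_gap: 0.0543
grip_force: 63.4
```

>>> drive_tool --steps "0 0 0 0;0 0 0 0;0 0 0 0;0 0 0 0;0 0 0 0"

```text
time_s: 6.92
position: [0.5058, 0.2449, 0.0279]
tcp_rot: [[0.916, 0.401, 0.001], [0.401, -0.916, 0.0], [0.001, 0.0, -1.0]]
wrist_force: [0.6, -0.2, 5.7]
finger_gap: 0.0547
grip_force: 63.4
```

Run:
```python
from h import *
a=optics.camera("scene");cv2.imwrite("pics/c3.png",cv2.resize(a[220:350,290:450],(800,600),interpolation=2))
s=ctrl.read_state();print(np.round(s["position"],4),s["wrist_force"],s["ft_torque"],s["finger_gap"],s["grip_force"])
```

```text
[0.5058 0.2449 0.0279] [-0.55891088  0.50348555  5.87674235] [0.05590612 0.09322352 0.01976848] 0.0543203230104243 63.44442833214998
```

View pics/c3.png

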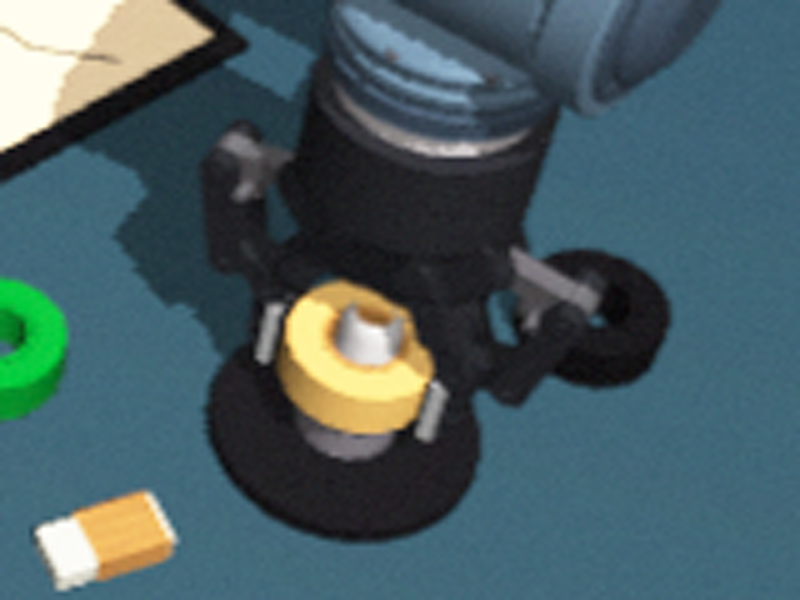

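The grip is holding at 63 N, with the pads at (268,332) and (433,410) either side of the roll. I'll lift straight up, gently.

>>> drive_tool --steps "0 0 -0.002 0;0 0 -0.004 0;0 0 -0.006 0;0 0 -0.008 0;0 0 -0.008 0"

```text
time_s: 7.6
position: [0.5054, 0.2448, 0.056]
tcp_rot: [[0.916, 0.401, 0.0], [0.401, -0.916, 0.0], [0.0, 0.0, -1.0]]
wrist_force: [-0.2, 0.3, -0.3]
finger_gap: 0.0547
grip_force: 63.1
```

>>> drive_tool --steps "0 0 -0.012 0;0 0 -0.014 0;0 0 -0.014 0;0 0 -0.008 0;0 0 -0.003 0"

```text
time_s: 8.22
position: [0.5055, 0.2448, 0.1071]
tcp_rot: [[0.916, 0.401, 0.001], [0.401, -0.916, 0.0], [0.001, 0.0, -1.0]]
wrist_force: [0.5, 0.4, -0.3]
finger_gap: 0.0545
grip_force: 63.1
```

Run:
```python
from h import *
a=optics.camera("scene");cv2.imwrite("pics/c4.png",cv2.resize(a[190:320,300:460],(800,600),interpolation=2))
s=ctrl.read_state();print(np.round(s["position"],4),s["wrist_force"],s["ft_torque"],s["finger_gap"],s["grip_force"])
```

```text
[0.5055 0.2448 0.107 ] [-0.41275767 -0.00128943  0.35608249] [-0.00858234 -0.0035482  -0.00140372] 0.054347261194290446 63.10415346175432
```

View pics/c4.png

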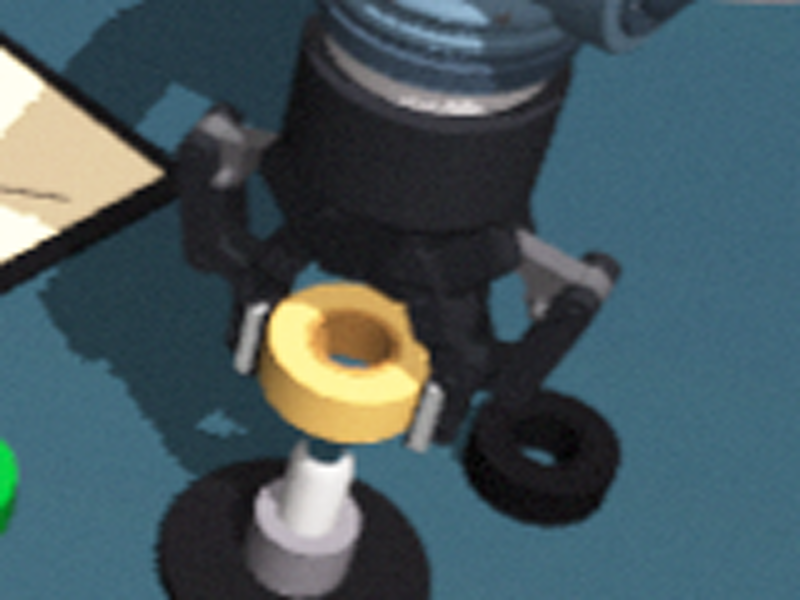

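The roll is off the spindle at (345,360), level between the pads, with its underside clear of the tip. I'll carry it to the pad at this height.

>>> drive_tool --steps "-0.002 0.008 0 0;-0.004 0.016 0 0;-0.006 0.024 0 0;-0.006 0.024 0 0;-0.006 0.024 0 0"

```text
time_s: 8.9
position: [0.5217, 0.1453, 0.1059]
tcp_rot: [[0.916, 0.401, -0.001], [0.401, -0.916, -0.0], [-0.001, -0.0, -1.0]]
wrist_force: [0.2, 0.2, -1.0]
finger_gap: 0.0546
grip_force: 63.1
```

>>> drive_tool --steps "-0.006 0.024 0 0;-0.006 0.024 0 0;-0.006 0.024 0 0;-0.006 0.024 0 0;-0.006 0.024 0 0"

```text
time_s: 9.52
position: [0.5421, 0.0234, 0.1059]
tcp_rot: [[0.916, 0.4, -0.001], [0.4, -0.916, -0.0], [-0.001, -0.0, -1.0]]
wrist_force: [0.3, 0.4, -0.5]
finger_gap: 0.0546
grip_force: 63.1
```

>>> drive_tool --steps "-0.006 0.024 0 0;-0.005 0.02 0 0;-0.002 0.009 0 0;-0.001 0.005 0 0;0 0 0 0"

```text
time_s: 10.15
position: [0.5528, -0.0334, 0.1062]
tcp_rot: [[0.916, 0.401, -0.0], [0.401, -0.916, 0.0], [-0.0, -0.0, -1.0]]
wrist_force: [-0.6, -0.4, -0.3]
finger_gap: 0.054
grip_force: 63.2
```

Run:
```python
from h import *
a=optics.camera("scene");cv2.imwrite("pics/c5.png",a)
for d in find_in("scene","tan_roll"): print(d["p"],world("scene",d["point"]).round(3))
s=ctrl.read_state();print(s["time_s"],np.round(s["position"],4),s["wrist_force"],s["finger_gap"],s["grip_force"])
```

```text
0.97 [ 0.564 -0.026  0.139]
0.75 [0.602 0.153 0.024]
0.65 [0.401 0.259 0.026]
10.25 [ 0.5528 -0.033   0.1062] [-0.79250978 -0.24534851 -0.10684112] 0.05451908596273919 63.16548630595207
```

View pics/c5.png

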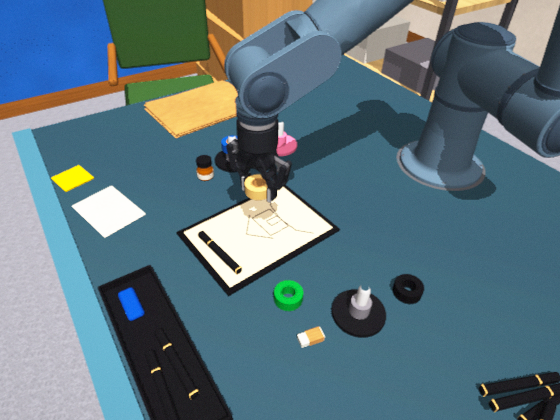

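The roll is held level at (257,187), about 12 cm above the pad middle, and everything else is where it was. I'll let it settle, then hand in.

>>> drive_tool --steps "0 0 0 0;0 0 0 0;0 0 0 0"

```text
time_s: 10.62
position: [0.5529, -0.0333, 0.1063]
tcp_rot: [[0.916, 0.401, 0.0], [0.401, -0.916, -0.0], [0.0, 0.0, -1.0]]
wrist_force: [-0.5, -0.3, -0.5]
finger_gap: 0.0542
grip_force: 63.2
```

```bash
python3 -c "
from station import ctrl
print(ctrl.close_job())"
```

```text
the job is handed in; nothing more can be done
None
```

The tan roll is off its spindle and held level in the gripper about 12 cm above the middle of the pad; nothing else was disturbed, and the job was handed in at 10.6 s.

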